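Jam the swinging button-sample leaf with a wooden wedge

TASK

The framed leaf of button samples swings loose on its stand and should stay just where it hangs now. Pick up the wooden wedge by its tall heel block, slide its thin toe along the table under the leaf's free lower corner, pointing towards the hinge post, and, still holding it, push or tap it in until it is firmly jammed between table and leaf. Then let go, with the wedge flat on the table and the leaf not swung from its place.

Things in the scene. Friction and masses are not known exactly. Their poses are not given: they have to be found in the camera images.
- wedge_grip (a point): Centre of the wedge's heel block (28 x 28 mm, 50 mm tall, centre 25 mm up): grip it across y. Plain wood wedge, 128 mm long, 28 wide, 0.09 kg, flat on the table to one side of the leaf; past the heel its top slopes over 100 mm from 28 mm height to 6 mm at the toe. x points level from heel to toe, z up. A straight 128 x 28 x 30 mm bar of the same wood, on the leaf's other side, is not it.
- wedge_toe (a point): Middle of the wedge's thin toe edge, at its underside: 114 mm ahead of the heel block's centre along the wedge's x and 25 mm lower. Same axes as wedge_grip.
- leaf: Upright wood-framed leaf of button samples, 150 mm tall, 14 mm thick, lower edge 16 mm above the table. Origin: on the upright hinge axis at table height; the leaf reaches from it 160 mm towards the robot. x points from free edge to hinge, z up. It swings sideways almost freely (0.02 N m), cannot rise. The post stands on a 10 mm high base plate reaching 40 mm from the axis.
- leaf_edge (a point): Lower corner of the leaf's free edge (nearest the robot), mid-thickness, 16 mm above the table. x points along the leaf to the hinge: pushed in this way, the wedge does not swing the leaf. The flat wedge meets it with its toe about 45 mm past it, heel block centre 69 mm short of it; then a push of 10 to 20 N jams it within a few mm, and it stays jammed when let go.
Things that resemble listed ones, but are neither listed nor needed, are in the scene too. Leave any turquoise look-alike of the part that bears wedge_grip alone.

How it is judged:
On the way, in this order (a step that is already met when the one before it is completed fails the run):
1. the wedge is picked up: gripped by the fingers, its heel centre more than 40 mm above the table (contact force between the fingers and wedge above 1 N and height (world z) of wedge_grip above 0.04 m), for 0.2 s.
2. while still held, the wedge is under the leaf and pressed against it with more than 3 N (contact force between the fingers and wedge above 1 N and contact force between wedge and leaf above 3 N and x of wedge_toe in the frame of leaf_edge above 0.025 m), for 0.1 s.
At the end, for the whole second after the job is handed in: The wedge stays jammed by itself: it presses on the leaf with more than 2 N, its toe is more than 25 mm past the leaf's free edge, it lies flat (within 8 degrees), and the leaf is at rest with its free corner within 25 mm of where it started (contact force between wedge and leaf above 2 N and x of wedge_toe in the frame of leaf_edge above 0.025 m and angle between wedge_grip's own z axis and vertical below 0.14 rad and distance of leaf_edge from where it was at the start of the episode below 0.025 m and velocity of joint leaf between -0.05 and 0.05 rad/s); the robot touches nothing.
It also fails if it takes over 48 s, if anything falls off the work surface, if the arm or the gripper's body presses on something with over 40 N, if the wrist force passes 120 N, or if a joint passes its speed limit or range.

ROBOT

A 6-joint arm with a two-finger parallel gripper is mounted at the origin on the work surface. World frame = base frame: x ahead of the robot, y to its left, z up, the work surface at z = 0. Lengths are in m, angles in rad, forces in N, time in s.
With the tool pointing down it reaches from about 0.35 to 0.775 m from the base axis. Payload 5.5 kg.
Tool frame: the origin (TCP) lies between the finger pads; the fingertips stand 8 mm ahead of it and the grasp point (between the pads) lies 11 mm behind it; z points along the fingers, y is the line along which they close (so a half turn about z gives the same grasp; the last joint's range is limited). The gripper opens to 85 mm and grips with 20 to 120 N. Pads are 22 mm wide; open, the fingers measure 114 mm over their backs; the gripper's body (76 mm by 85 mm) begins 54 mm behind the grasp point. The pads swing forward as they close: fully open they stand 13 mm farther back than shut.
Start: joints at [-1.323, 0.313, 0.046, 1.304, 0, 1.431], TCP at [0.217, -0.532, 0.239] pointing down, gripper open.
Joint ranges: [-2.76, 2.76], [-0.86, 1.69], [-1.03, 1.26], [-2.2, 2.34], [-1.47, 1.5], [-3.14, 3.14]. Speed limits (rad/s): [2.57, 2.57, 3.14, 3.14, 3.14, 3.14].

INTERFACE

Orientations are given as a unit quaternion [w, x, y, z].
In Python, from workcell import status, vision, job gives the robot as it stands. The module is installed in compiled form; this text tells all that it offers.
- The arm moves only by the tool apply_moves, never from a script. Its argument "moves" is one flat list of numbers, 6 for each row, row after row: the shift along the world's x, y, z in units of 25 mm (1.0 is 25 mm), then the turn, a rotation vector about the world's x, y, z in rad. In form: [x, y, z, rx, ry, rz, x, y, z, rx, ry, rz, ...]. A call has 1 to 20 rows; each row is the pose to reach, as a shift and turn from the pose commanded when the call began; what a row does not reach only later rows make up. A row lasts 1/12 s, in which the tool goes at most 41.7 mm and 7.16 degrees, less where a joint would pass 70% of its speed; a pose out of reach is approached as far as the arm can. A call with a gripper value outside its range is refused whole. "claw" is the opening in per cent of the stroke, from 0 (shut) to 100 (fully open), set as the call begins (left out, the last holds). The fingers move at their own pace and stop on an object; "newtons" is the grip in N (left out, the last holds). Time passes only in rows, so rows that repeat a pose let the fingers close. It gives the time, the measured TCP pose, the force, the opening and the grip force at its end, in the units of the state.
- status.get_state(): the state, without advancing time (a new reading comes with each control period).
- vision.read_camera(name): name is "scene" or "top" or "wrist"; returns a dict with "image" (480x640x3 uint8, blue, green, red), "camera_matrix" (3x3 intrinsics, pixels), "camera_from_world" (4x4, takes a point from world to camera coordinates). Camera axes: x right, y down, z forward; pixel columns grow to the right and rows downward; lengths in m; the calibration is good to about 2 mm. A picture is of the moment at which its call begins. There is no depth.
- job.hand_in(): hands the job in; it is judged then, once.
The state is a dict: "clock": time; "joint_pos": joint angles; "qvel": joint speeds; "tau": joint torques, N m; "tcp_pos": TCP position; "orientation": TCP orientation; "wrist_force": force on the tool from outside, world axes, zero at the start; "ft_torque": the same for the moment, N m; "finger_gap": finger opening in m; "grip_force": force on a finger pad.
Only numpy, scipy, OpenCV 4.12 (cv2) and the standard library are available. Lean on these libraries where they do the work, as an engineer would, in place of code of your own. Each camera call takes 0.05 s, during which the arm holds its last target. There are 200 camera calls.

## Working session

There is one attempt and no reset: what is moved stays moved. The work goes in short steps, Python scripts to look and compute and a tool call to move; the robot and the scene stay as the last step left them, time stands still between calls to the robot, and variables do not carry over. Pictures are saved under pics/ and viewed, at most 10 in all, crops included, and the job is handed in when it is done.

Besides the shell and the picture viewer there is one more tool, called after "Request:" as name(argument=value, ...), one argument or row to a line, values as JSON. apply_moves: Moves the arm, as the interface text tells. Its arguments: {"type":"object","properties":{"moves":{"type":"array","items":{"type":"number"}},"claw":{"type":"number"},"newtons":{"type":"number"}},"required":["moves"]}

```bash
mkdir -p pics
cat > h.py <<'E'
import numpy as np,cv2
from workcell import status,vision
def cam(n,save=None):
    d=vision.read_camera(n)
    np.savez(f'{n}.npz',**d)
    if save: cv2.imwrite(f'pics/{save}.png',d['image'])
    return d
def ray(d,uv):
    K=np.array(d['camera_matrix']);T=np.array(d['camera_from_world'])
    R=T[:3,:3];c=-R.T@T[:3,3]
    return c,R.T@np.linalg.solve(K,[uv[0],uv[1],1])
def onz(d,uv,z):
    c,r=ray(d,uv);return c+r*(z-c[2])/r[2]
def proj(d,p):
    T=d['camera_from_world'];q=d['camera_matrix']@(T[:3,:3]@np.array(p)+T[:3,3]);return q[:2]/q[2]
def tri(d1,a,d2,b):
    c1,r1=ray(d1,a);c2,r2=ray(d2,b)
    s=np.linalg.lstsq(np.c_[r1,-r2],c2-c1,rcond=None)[0]
    p,q=c1+s[0]*r1,c2+s[1]*r2
    return (p+q)/2,np.linalg.norm(p-q)
E
python3 - <<'E'
from h import *
for n in('scene','top'):
    d=cam(n,n+'0');c,r=ray(d,(320,240));print(n,c,r)
print(status.get_state())
E
```

```text
scene [1.25464926 0.2100869  1.26624638] [-0.47035201 -0.15350657 -0.86921947]
top [0.38805476 0.00876294 1.28310759] [ 0.11397153  0.01393243 -0.99341695]
{'clock': 0.1, 'joint_pos': array([-1.32262642e+00,  3.13965994e-01,  4.50471600e-02,  1.30360478e+00,
       -8.84693442e-06,  1.43119319e+00]), 'qvel': array([-5.71631373e-04, -2.57234830e-03,  3.38584266e-03, -3.16210371e-04,
       -1.24845102e-04, -8.31710559e-05]), 'tau': array([ 1.49399359e-03, -4.81725168e+01,  2.99244958e+01,  1.26886839e-02,
       -2.42394763e-04, -6.87911594e-06]), 'tcp_pos': array([ 0.21729481, -0.53185715,  0.23845631]), 'orientation': array([-8.62133737e-04,  9.81262449e-01,  1.92673975e-01, -5.12755510e-05]), 'wrist_force': array([-0.07826752,  0.06886333,  1.20222141]), 'ft_torque': array([-0.02751229, -0.00500986, -0.02330033]), 'grip_force': 0.0, 'finger_gap': 0.08551677891645681}
```

View pics/scene0.png

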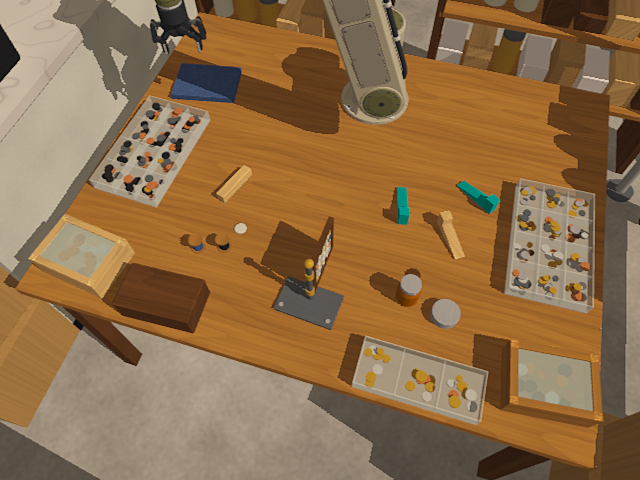

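View pics/top0.png

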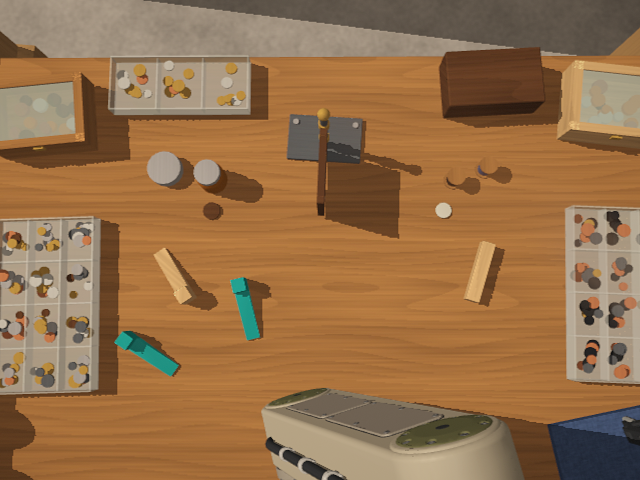

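Candidates for the wedge are:
- plain wood piece with a heel, top (173,277) / scene (449,235)
- plain bar, top (480,271)
- turquoise wedges, top (147,353) and (245,308)

I choose the wood piece with the heel at top (183,297) and check it and the leaf in one close crop.

Run:
```python
from h import *
t=dict(np.load('top.npz'));s=dict(np.load('scene.npz'))
def cr(d,x,y,w=80,h=60): return cv2.resize(d['image'][y:y+h,x:x+w],(400,300),interpolation=cv2.INTER_CUBIC)
cv2.imwrite('pics/crop.png',np.vstack([np.hstack([cr(t,140,245),cr(s,420,200)]),np.hstack([cr(t,270,100,160,120),cr(s,260,210,160,120)])]))
def mask(d,x0,y0,x1,y1):
    hsv=cv2.cvtColor(d['image'],cv2.COLOR_BGR2HSV)
    m=np.zeros((480,640),np.uint8);r=hsv[y0:y1,x0:x1];m[y0:y1,x0:x1]=(r[...,2]>185)|((r[...,1]<140)&(r[...,2]>120))
    return m
for n,d,b in(('top',t,(145,240,200,310)),('scene',s,(430,205,475,265))):
    m=mask(d,*b)*255;cs,_=cv2.findContours(m,0,2);c=max(cs,key=cv2.contourArea)
    print(n,cv2.contourArea(c),cv2.approxPolyDP(c,2,True)[:,0].tolist(),cv2.minAreaRect(c))
```

```text
top 774.0 [[153, 254], [164, 274], [159, 276], [166, 277], [174, 290], [173, 294], [181, 303], [191, 295], [165, 248]] ((170.67979431152344, 276.11236572265625), (57.027671813964844, 19.815101623535156), 58.570438385009766)
scene 426.0 [[440, 212], [454, 257], [464, 256], [451, 223], [451, 213], [448, 210]] ((451.587158203125, 234.12388610839844), (49.040714263916016, 11.781264305114746), 73.3007583618164)
```

View pics/crop.png

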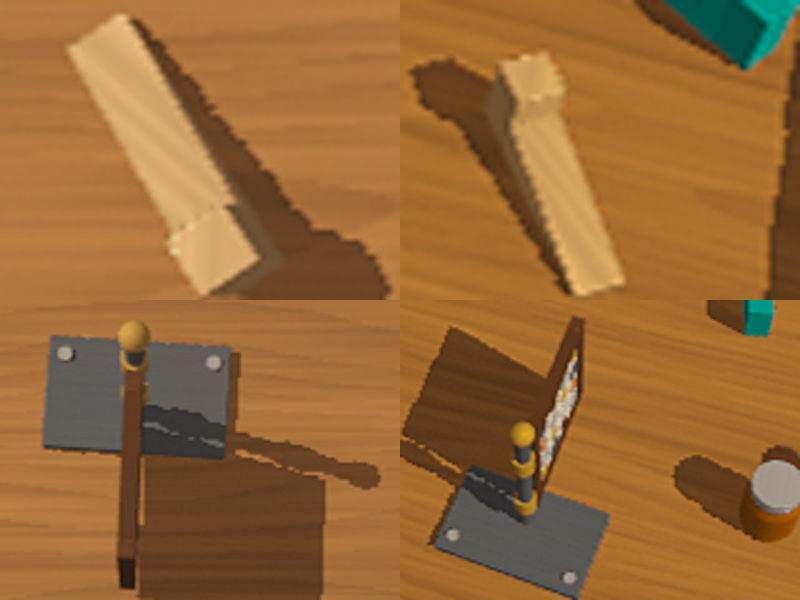

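The crop shows the plain wood wedge, heel at top (183.6,294.4) and toe at (159,251). The leaf's free edge is at top (321,203) upper and (321,215) lower, with the hinge post at (323,125).

Run:
```python
from h import *
t=dict(np.load('top.npz'));s=dict(np.load('scene.npz'))
T=lambda x,y,f=5,ox=140,oy=245:(ox+(x)/f-.4,oy+(y)/f-.4)
S=lambda x,y:(420+(x-400)/5-.4,200+y/5-.4)
tm=onz(t,T(95,31),.006);hc=onz(t,T(218,247),.05)
print('top toe',tm,'heel',hc,np.linalg.norm((tm-hc)[:2]),np.arctan2(*(tm-hc)[[1,0]]))
tm=onz(s,S(598,287),.006);hc=onz(s,S(531,77),.05)
print('scene toe',tm,'heel',hc,np.linalg.norm((tm-hc)[:2]),np.arctan2(*(tm-hc)[[1,0]]))
L=lambda x,y:T(x,y-300,2.5,270,100)
S2=lambda x,y:(260+(x-400)/2.5-.4,210+(y-300)/2.5-.4)
print('edge lo',onz(t,L(127,588),.016),'edge hi',onz(t,L(127,558),.166),'hinge end hi',onz(t,L(134,370),.166))
print('scene edge hi',onz(s,S2(578,319),.166), 'hinge hi',onz(s,S2(541,420),.166))
print('ball tri',tri(t,L(134,336),s,S2(522,434)))
# base corners z=.01
print('base',[onz(t,L(*p),.01)[:2].round(4) for p in((50,336),(237,350),(228,458),(44,445))])
```

```text
top toe [0.51139158 0.37168715 0.006     ] heel [0.41839129 0.30574299 0.05      ] 0.11400740021575438 0.6167905379905183
scene toe [0.51298729 0.36769459 0.006     ] heel [0.41903613 0.30506315 0.05      ] 0.11291376057273624 0.5879829591597163
edge lo [0.58748167 0.02576006 0.016     ] edge hi [0.58673805 0.02377944 0.166     ] hinge end hi [0.73257918 0.01862509 0.166     ]
scene edge hi [0.58872107 0.02222238 0.166     ] hinge hi [0.7083062  0.02094907 0.166     ]
ball tri (array([0.74660684, 0.01688439, 0.20570176]), np.float64(0.0029096190535602942))
base [array([0.8115, 0.0935]), array([ 0.7985, -0.0699]), array([ 0.7021, -0.0614]), array([0.7139, 0.098 ])]
```

```bash
python3 -c "
import numpy as np
for k in range(1,21):
    f=-1.183+.0905*k;r=.5745-.0028*k
    print(*[round((r*np.cos(f)-.217)/.025,1),round((r*np.sin(f)+.532)/.025,1),round(-.05*k,2),0,0,round(.12*k,2)],sep=',',end=',  ')
"
```

```text
1.8,1.0,-0.05,0,0,0.12,  3.6,2.1,-0.1,0,0,0.24,  5.2,3.4,-0.15,0,0,0.36,  6.7,4.8,-0.2,0,0,0.48,  8.0,6.3,-0.25,0,0,0.6,  9.2,8.0,-0.3,0,0,0.72,  10.2,9.7,-0.35,0,0,0.84,  11.1,11.5,-0.4,0,0,0.96,  11.8,13.4,-0.45,0,0,1.08,  12.3,15.3,-0.5,0,0,1.2,  12.7,17.2,-0.55,0,0,1.32,  12.9,19.2,-0.6,0,0,1.44,  12.8,21.1,-0.65,0,0,1.56,  12.7,23.1,-0.7,0,0,1.68,  12.3,25.0,-0.75,0,0,1.8,  11.8,26.8,-0.8,0,0,1.92,  11.1,28.6,-0.85,0,0,2.04,  10.2,30.3,-0.9,0,0,2.16,  9.2,31.9,-0.95,0,0,2.28,  8.1,33.4,-1.0,0,0,2.4,
```

Request:
apply_moves(
  moves=[1.8, 1.0, 0, 0, 0, 0.12, 3.6, 2.1, 0, 0, 0, 0.24, 5.2, 3.4, 0, 0, 0, 0.36, 6.7, 4.8, 0, 0, 0, 0.48, 8.0, 6.3, 0, 0, 0, 0.6, 9.2, 8.0, 0, 0, 0, 0.72, 10.2, 9.7, 0, 0, 0, 0.84, 11.1, 11.5, 0, 0, 0, 0.96, 11.8, 13.4, 0, 0, 0, 1.08, 12.3, 15.3, 0, 0, 0, 1.2, 12.7, 17.2, 0, 0, 0, 1.32, 12.9, 19.2, 0, 0, 0, 1.44, 12.8, 21.1, 0, 0, 0, 1.56, 12.7, 23.1, 0, 0, 0, 1.68, 12.3, 25.0, 0, 0, 0, 1.8, 11.8, 26.8, 0, 0, 0, 1.92, 11.1, 28.6, 0, 0, 0, 2.04, 10.2, 30.3, 0, 0, 0, 2.16, 9.2, 31.9, 0, 0, 0, 2.28, 8.1, 33.4, 0, 0, 0, 2.4],
  claw=100,
)

```text
clock: 1.77
tcp_pos: [0.4745, 0.1753, 0.2388]
orientation: [-0.0, 0.173, 0.985, 0.0]
wrist_force: [1.3, -0.2, 0.1]
finger_gap: 0.0854
grip_force: 0.0
```

Request:
apply_moves(
  moves=[0, 0, -0.2, 0, 0, 0.12, 0, 0, -0.4, 0, 0, 0.24, 0, 0, -0.6, 0, 0, 0.36, 0, 0, -0.8, 0, 0, 0.48, 0, 0, -1, 0, 0, 0.6, 0, 0, -1.2, 0, 0, 0.72, 0, 0, -1.4, 0, 0, 0.84, 0, 0, -1.6, 0, 0, 0.95, 0, 0, -1.6, 0, 0, 0.95],
)

```text
clock: 2.52
tcp_pos: [0.4743, 0.1732, 0.198]
orientation: [-0.001, -0.295, 0.956, 0.0]
wrist_force: [0.4, 1.0, -0.3]
finger_gap: 0.085
grip_force: 0.0
```

Run:
```python
from h import *
d=cam('wrist','w1');s=status.get_state();print(s['tcp_pos'],s['orientation'],s['joint_pos'])
c,r=ray(d,(320,240));print(c,r)
for p in((.4185,.3055,.05),(.512,.37,.006)):print(proj(d,p))
```

```text
[0.47456348 0.17323503 0.19852167] [-9.67212804e-04 -2.92645037e-01  9.56220643e-01  1.68709980e-04] [ 1.90909833e-01  1.96910349e-01 -2.08619311e-01  1.16722595e+00
  1.30699806e-04 -4.03074204e-01]
[0.42015522 0.13562344 0.33316817] [ 0.21529091  0.15204141 -0.96464514]
[480.91772864 258.94712774]
[449.75219352 345.92145782]
```

View pics/w1.png

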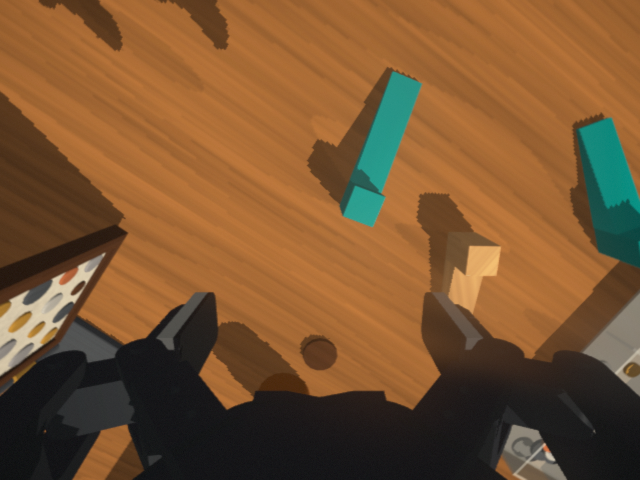

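Wrist view: the heel top is centred at about (483,261), and the prediction was (481,259), so the measurement holds. The turquoise pieces are well clear. Next is moving over the heel, descending and gripping.

Request:
apply_moves(
  moves=[-0.8, 1.8, 0, 0, 0, 0, -1.6, 3.6, 0, 0, 0, 0, -2.24, 5.3, 0, 0, 0, 0, -2.24, 5.3, -1, 0, 0, 0, -2.24, 5.3, -2, 0, 0, 0, -2.24, 5.3, -3, 0, 0, 0, -2.24, 5.3, -4, 0, 0, 0, -2.24, 5.3, -4, 0, 0, 0],
)

```text
clock: 3.23
tcp_pos: [0.416, 0.3046, 0.0951]
orientation: [-0.004, -0.293, 0.956, -0.001]
wrist_force: [-0.5, -0.8, 0.0]
finger_gap: 0.0854
grip_force: 0.0
```

Run:
```python
from h import *
s=status.get_state();print(s['tcp_pos'],s['orientation'],s['joint_pos'])
d=cam('wrist','w2');print(proj(d,(.4185,.3055,.05)),proj(d,(.512,.37,.006)))
```

```text
[0.41599606 0.30455172 0.09507025] [-3.92886282e-03 -2.92578394e-01  9.56233229e-01 -6.78471784e-04] [ 4.76110557e-01  2.97131536e-01 -3.46377772e-01  9.35260802e-01
  6.52538610e-05 -1.17738792e-01]
[318.36349444 273.5860379 ] [319.86363528 392.36839195]
```

View pics/w2.png

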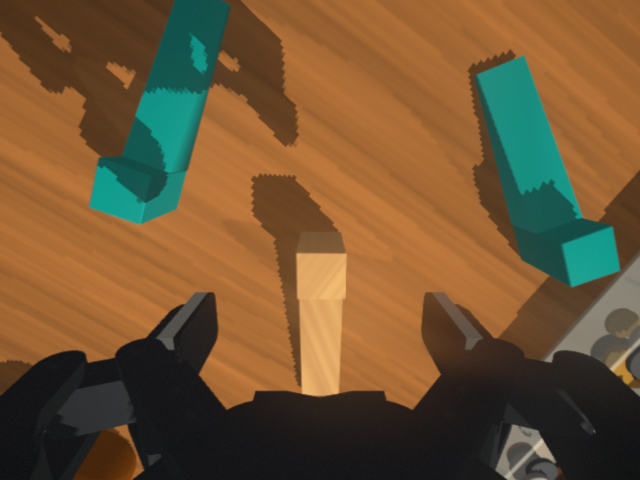

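Close view: heel top at (321,275), centred between the fingers and aligned. Descend and grip.

Request:
apply_moves(
  moves=[0.05, 0.05, -1, 0, 0, 0, 0.05, 0.05, -2, 0, 0, 0, 0.05, 0.05, -3, 0, 0, 0, 0.05, 0.05, -3, 0, 0, 0, 0.05, 0.05, -3, 0, 0, 0],
)

```text
clock: 3.7
tcp_pos: [0.4205, 0.3069, 0.025]
orientation: [-0.001, -0.293, 0.956, -0.0]
wrist_force: [0.1, -0.5, 0.1]
finger_gap: 0.0854
grip_force: 0.0
```

Request:
apply_moves(
  moves=[0, 0, 0, 0, 0, 0, 0, 0, 0, 0, 0, 0, 0, 0, 0, 0, 0, 0, 0, 0, 0, 0, 0, 0, 0, 0, 0, 0, 0, 0, 0, 0, 0, 0, 0, 0, 0, 0, 0, 0, 0, 0, 0, 0, 0, 0, 0, 0],
  claw=0,
  newtons=70,
)

```text
clock: 4.37
tcp_pos: [0.4213, 0.3076, 0.0255]
orientation: [0.001, -0.294, 0.956, 0.0]
wrist_force: [-1.0, -0.2, 6.1]
finger_gap: 0.0273
grip_force: 69.6
```

Request:
apply_moves(
  moves=[0, 0, 0.8, 0, 0, 0, 0, 0, 1.6, 0, 0, 0, 0, 0, 2.4, 0, 0, 0, 0, 0, 3.2, 0, 0, 0, 0, 0, 3.4, 0, 0, 0, 0.1, -1, 3.4, 0, 0, -0.08, 0.2, -2, 3.4, 0, 0, -0.16, 0.3, -3, 3.4, 0, 0, -0.24, 0.4, -4, 3.4, 0, 0, -0.32, 0.5, -5, 3.4, 0, 0, -0.4, 0.6, -6, 3.4, 0, 0, -0.48, 0.7, -7, 3.4, 0, 0, -0.56, 0.8, -8, 3.4, 0, 0, -0.64, 0.9, -9, 3.4, 0, 0, -0.64, 0.9, -10, 3.4, 0, 0, -0.64, 0.95, -11, 3.4, 0, 0, -0.64, 0.95, -11, 3.4, 0, 0, -0.64, 0.95, -11, 3.4, 0, 0, -0.64],
)

```text
clock: 5.87
tcp_pos: [0.4439, 0.0312, 0.1087]
orientation: [-0.0, 0.023, 1.0, 0.0]
wrist_force: [0.1, -0.1, -0.8]
finger_gap: 0.0273
grip_force: 69.1
```

Run:
```python
from h import *
s=status.get_state();print(s['tcp_pos'],s['orientation'],s['finger_gap'],s['grip_force'],s['wrist_force'])
w=cam('wrist');t=cam('top');sc=cam('scene')
I=np.vstack([np.hstack([cv2.resize(w['image'],(400,300)),cv2.resize(t['image'][100:280,200:440],(400,300),interpolation=2)]),np.hstack([cv2.resize(sc['image'][180:300,250:410],(400,300),interpolation=2),cv2.resize(w['image'][240:480,160:480],(400,300),interpolation=2)])])
cv2.imwrite('pics/c2.png',I)
for z in(.016,.166):
  for n,d in(('w',w),('t',t),('s',sc)):print(n,z,proj(d,(.587,.0245,z)),proj(d,(.7465,.017,z)))
```

```text
[0.44391371 0.03120561 0.10874105] [-3.98609113e-04  2.33551389e-02  9.99727129e-01  2.14467232e-04] 0.02727528690408167 69.09292954604098 [ 0.07756306 -0.13486147 -0.82351568]
w 0.016 [318.65195454 416.46352034] [318.54693826 559.62355035]
t 0.016 [320.99093497 215.02310382] [324.55141794 142.11848248]
s 0.016 [331.26762233 245.92174362] [311.0403723  296.45564417]
w 0.166 [318.48016563 717.09036298] [318.32887682 907.11033464]
t 0.166 [320.01765009 202.66313207] [324.05444993 120.53999032]
s 0.166 [331.86844759 216.86690899] [309.54530151 270.91586252]
```

View pics/c2.png

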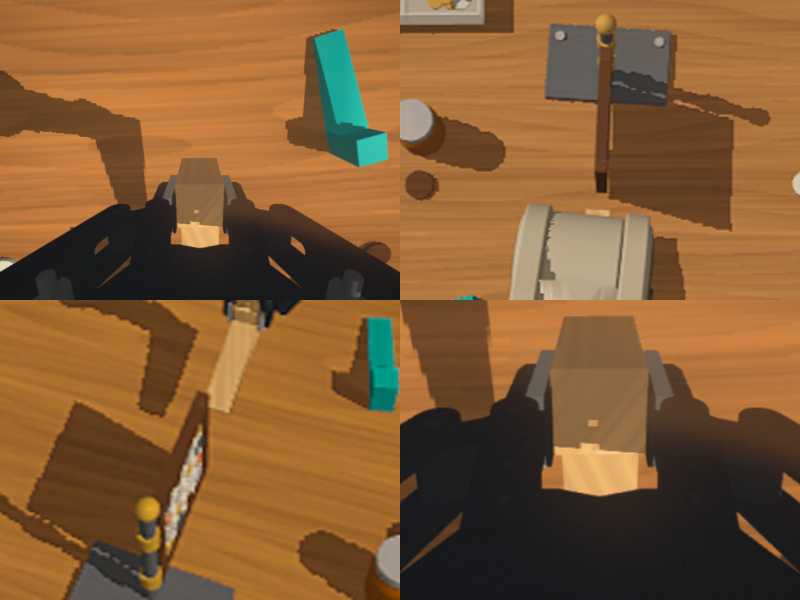

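The wedge is held level, with the toe at top px ≈(318,226.5) and scene px ≈(338,223.5). The leaf's free lower corner stays at top (320.6,215).

Run:
```python
from h import *
t=dict(np.load('top.npz'));s=dict(np.load('scene.npz'))
print(onz(t,(318.3,226.4),.089), onz(s,(338.2,223.3),.089), tri(t,(318.3,226.4),s,(338.2,223.3)))
u=np.array([np.cos(-.0467),np.sin(-.0467)]);print('exp toe',np.array([.4439,.0312])+.112*u)
# leaf top face edges per row in top view (dark brown vs table), scene saturation
for y in (130,145,160,175,190,200,206,212):
    row=t['image'][y,308:336].astype(int);print(y,row[:,2].tolist())
```

```text
[0.55248039 0.0289566  0.089     ] [0.55474925 0.03336542 0.089     ] (array([0.55263792, 0.03087679, 0.08476607]), np.float64(0.003793439807974717))
exp toe [0.55577789 0.0259715 ]
130 [98, 98, 98, 98, 99, 99, 99, 100, 99, 100, 98, 100, 104, 106, 105, 104, 106, 107, 98, 86, 92, 97, 96, 97, 98, 97, 98, 98]
145 [99, 98, 97, 98, 98, 99, 99, 99, 98, 99, 98, 98, 98, 98, 98, 98, 98, 99, 77, 53, 57, 58, 58, 57, 58, 58, 58, 57]
160 [93, 78, 62, 56, 52, 52, 51, 49, 50, 54, 83, 98, 98, 97, 97, 98, 99, 94, 70, 51, 52, 54, 53, 56, 55, 54, 54, 56]
175 [177, 178, 177, 178, 178, 178, 178, 179, 181, 154, 105, 95, 98, 98, 97, 98, 91, 81, 160, 153, 102, 105, 106, 106, 106, 106, 106, 105]
190 [178, 179, 179, 179, 179, 179, 179, 180, 173, 133, 94, 96, 97, 97, 98, 99, 73, 85, 104, 103, 105, 105, 107, 106, 105, 106, 106, 106]
200 [176, 177, 176, 176, 177, 177, 176, 179, 155, 113, 105, 105, 106, 106, 107, 99, 88, 98, 106, 105, 105, 105, 105, 105, 105, 105, 105, 105]
206 [157, 158, 158, 158, 158, 158, 158, 161, 138, 80, 42, 47, 46, 48, 46, 43, 95, 104, 92, 93, 93, 93, 93, 92, 92, 93, 93, 94]
212 [172, 172, 172, 172, 171, 170, 170, 170, 174, 133, 43, 45, 47, 47, 46, 39, 122, 125, 94, 95, 95, 97, 96, 95, 94, 95, 95, 93]
```

Request:
apply_moves(
  moves=[0, 0, -0.8, 0, 0, 0, 0, 0, -1.6, 0, 0, 0, 0, 0, -2.4, 0, 0, 0, 0, 0, -3.0, 0, 0, 0, 0, 0, -3.3, 0, 0, 0, 0, 0, -3.3, 0, 0, 0, 0, 0, -3.3, 0, 0, 0],
)

```text
clock: 6.6
tcp_pos: [0.4441, 0.033, 0.0268]
orientation: [-0.0, 0.021, 1.0, 0.0]
wrist_force: [1.1, 0.2, -0.3]
finger_gap: 0.0275
grip_force: 69.9
```

Run:
```python
from h import *
s=status.get_state();print(s['tcp_pos'],s['orientation'],s['finger_gap'],s['grip_force'],s['wrist_force'])
t=cam('top');sc=cam('scene')
I=np.hstack([cv2.resize(t['image'][195:255,295:345],(400,480),interpolation=2),cv2.resize(sc['image'][195:255,305:355],(400,480),interpolation=2)])
cv2.imwrite('pics/c3.png',I)
```

```text
[0.4441395  0.03296845 0.02676025] [-1.77457436e-04  2.10760159e-02  9.99777855e-01  1.04797371e-04] 0.027467999283875135 69.893830709334 [ 1.11530875  0.17597704 -0.33881389]
```

View pics/c3.png

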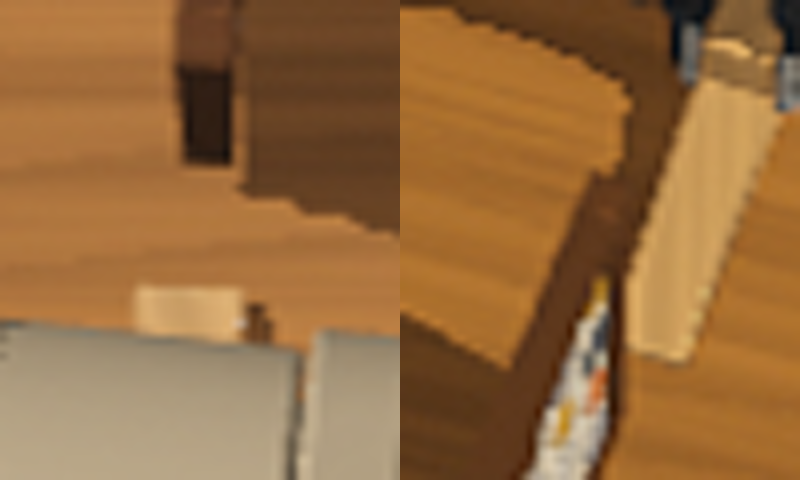

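Top crop: toe edge centre at (318.6,230.9), leaf lower corner at (320.8,215.4). The wedge is slightly left of the leaf line.

Run:
```python
from h import *
t=dict(np.load('top.npz'));s=dict(np.load('scene.npz'))
S=lambda x,y:(305+(x-400)/8-.4,195+y/8-.4)
print('toe',onz(t,(318.3,230.5),.006),onz(s,S(662,352),.006),'edge',onz(t,(320.4,215),.016))
st=status.get_state();print(st['tcp_pos'],st['orientation'])
```

```text
toe [0.55504859 0.03034431 0.006     ] [0.55428152 0.03261384 0.006     ] edge [0.58705049 0.02575946 0.016     ]
[0.44458693 0.03266384 0.02713008] [3.19069086e-04 2.13213207e-02 9.99772622e-01 5.49962646e-05]
```

Request:
apply_moves(
  moves=[0, -0.12, -0.04, 0, 0, 0, 0, -0.12, -0.04, 0, 0, 0, 0.4, -0.14, -0.04, 0, 0, 0, 0.8, -0.16, -0.04, 0, 0, 0, 1.2, -0.18, -0.04, 0, 0, 0, 1.6, -0.2, -0.04, 0, 0, 0, 2.0, -0.21, -0.04, 0, 0, 0, 2.3, -0.23, -0.04, 0, 0, 0, 2.5, -0.24, -0.04, 0, 0, 0, 2.7, -0.25, -0.04, 0, 0, 0, 2.7, -0.25, -0.04, 0, 0, 0, 2.7, -0.25, -0.04, 0, 0, 0],
)

```text
clock: 7.7
tcp_pos: [0.5116, 0.0259, 0.0256]
orientation: [-0.0, 0.022, 1.0, 0.0]
wrist_force: [-0.5, -0.7, -0.9]
finger_gap: 0.027
grip_force: 69.9
```

Run:
```python
from h import *
st=status.get_state();print(st['tcp_pos'],st['orientation'],st['wrist_force'],st['ft_torque'])
t=cam('top');s=cam('scene')
I=np.hstack([cv2.resize(t['image'][195:255,295:345],(400,480),interpolation=2),cv2.resize(s['image'][205:265,305:355],(400,480),interpolation=2)])
cv2.imwrite('pics/c4.png',I)
```

```text
[0.51155893 0.02587532 0.02563487] [-3.25936172e-04  2.18833129e-02  9.99760477e-01  5.77439268e-05] [-0.48663619 -0.72958967 -0.94668823] [-0.01716747  0.06511959  0.00523996]
```

View pics/c4.png

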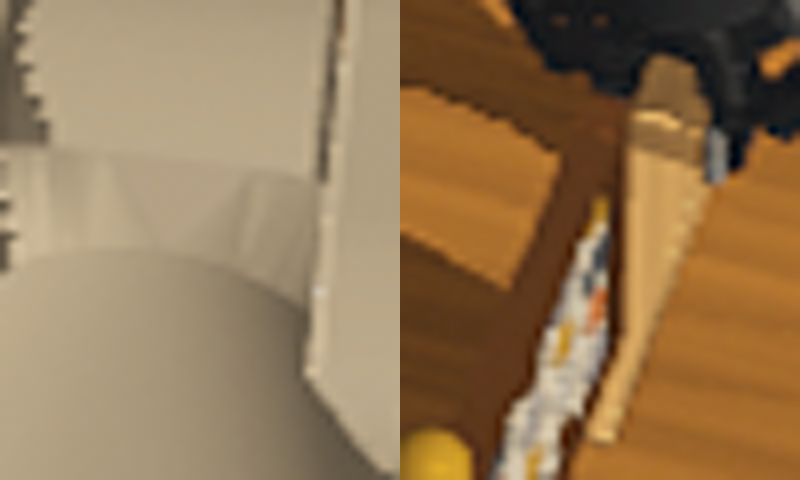

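The scene crop shows the toe under the leaf, with the leaf in the same place. Now pushing in.

Request:
apply_moves(
  moves=[0.1, 0, 0, 0, 0, 0, 0.2, -0.01, 0, 0, 0, 0, 0.3, -0.01, 0, 0, 0, 0, 0.36, -0.02, 0, 0, 0, 0, 0.36, -0.02, 0, 0, 0, 0],
)

```text
clock: 8.22
tcp_pos: [0.5204, 0.0254, 0.0255]
orientation: [-0.001, 0.022, 1.0, 0.0]
wrist_force: [-0.5, 1.1, -2.2]
finger_gap: 0.027
grip_force: 69.7
```

Request:
apply_moves(
  moves=[0.05, 0, 0, 0, 0, 0, 0.1, 0, 0, 0, 0, 0, 0.1, 0, 0, 0, 0, 0],
)

```text
clock: 8.47
tcp_pos: [0.5222, 0.0255, 0.0253]
orientation: [-0.001, 0.022, 1.0, 0.0]
wrist_force: [-3.6, -0.0, -1.8]
finger_gap: 0.0273
grip_force: 69.6
```

Contact begins; push further in small steps.

Request:
apply_moves(
  moves=[0.04, 0, 0, 0, 0, 0, 0.08, 0, 0, 0, 0, 0, 0.08, 0, 0, 0, 0, 0],
)

```text
clock: 8.72
tcp_pos: [0.5226, 0.0255, 0.0253]
orientation: [-0.002, 0.022, 1.0, 0.0]
wrist_force: [-8.2, -0.2, 1.4]
finger_gap: 0.0272
grip_force: 70.2
```

Request:
apply_moves(
  moves=[0.04, 0, 0, 0, 0, 0, 0.08, 0, 0, 0, 0, 0, 0.08, 0, 0, 0, 0, 0],
)

```text
clock: 8.97
tcp_pos: [0.5228, 0.0256, 0.0252]
orientation: [-0.004, 0.022, 1.0, -0.0]
wrist_force: [-13.3, -0.4, 5.5]
finger_gap: 0.027
grip_force: 70.9
```

Request:
apply_moves(
  moves=[0.04, 0, 0, 0, 0, 0, 0.08, 0, 0, 0, 0, 0, 0.08, 0, 0, 0, 0, 0, 0.08, 0, 0, 0, 0, 0],
)

```text
clock: 9.3
tcp_pos: [0.523, 0.0257, 0.0252]
orientation: [-0.005, 0.022, 1.0, -0.0]
wrist_force: [-18.8, -0.2, 11.2]
finger_gap: 0.0274
grip_force: 71.5
```

Request:
apply_moves(
  moves=[0, 0, 0, 0, 0, 0, 0, 0, 0, 0, 0, 0, 0, 0, 0, 0, 0, 0, 0, 0, 0, 0, 0, 0, 0, 0, 0, 0, 0, 0, 0, 0, 0, 0, 0, 0],
  claw=100,
)

```text
clock: 9.8
tcp_pos: [0.5299, 0.0253, 0.026]
orientation: [0.0, 0.022, 1.0, 0.0]
wrist_force: [0.1, 0.0, 0.4]
finger_gap: 0.0853
grip_force: 0.0
```

Request:
apply_moves(
  moves=[-0.15, 0, 0.4, 0, 0, 0, -0.3, 0, 1.0, 0, 0, 0, -0.5, 0, 2, 0, 0, 0, -1, 0, 3, 0, 0, 0, -2, 0, 4, 0, 0, 0, -3, 0, 5, 0, 0, 0, -4, 0, 6, 0, 0, 0, -5, 0, 6, 0, 0, 0, -5, 0, 6, 0, 0, 0],
)

```text
clock: 10.55
tcp_pos: [0.4004, 0.0258, 0.1777]
orientation: [0.0, 0.022, 1.0, -0.0]
wrist_force: [-0.8, -0.2, -0.7]
finger_gap: 0.0853
grip_force: 0.0
```

Run:
```python
from h import *
t=cam('top');s=cam('scene')
I=np.hstack([cv2.resize(t['image'][100:280,245:395],(400,480),interpolation=2),cv2.resize(s['image'][195:255,305:355],(400,480),interpolation=2)])
cv2.imwrite('pics/c5.png',I)
```

```text
(no output)
```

View pics/c5.png

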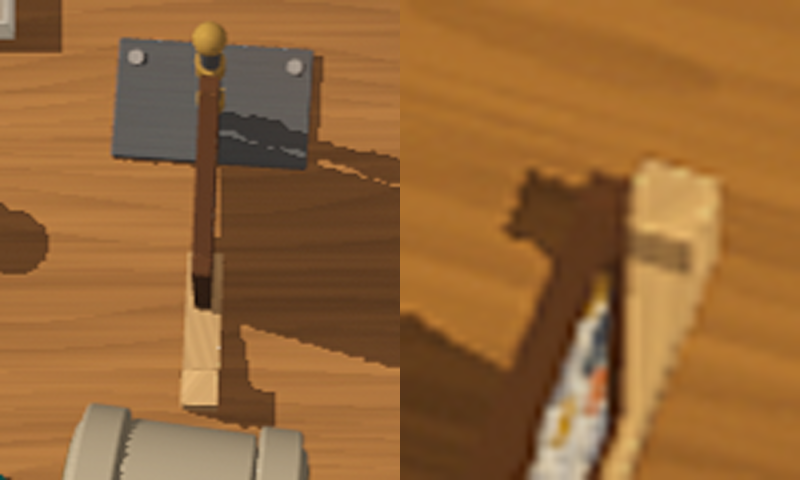

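The wedge sits flat and in line under the leaf: heel at top px (320,246), toe at (322,195). The leaf is in its original place and the gripper is clear.

```bash
python3 -c "
from workcell import job
print(job.hand_in())"
```

```text
the job is handed in; nothing more can be done
None
```

The wedge is jammed flat under the leaf's free corner with about 19 N of push, and I have let go of it. In the last pictures the leaf is where it started; the job is handed in and no verdict was returned.

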